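Lever up a sagging linear axis and shim it level

ROBOT

A 7-joint arm with a two-finger parallel gripper is mounted at the origin on the work surface. World frame = base frame: x ahead of the robot, y to its left, z up, the work surface at z = 0. Lengths are in m, angles in rad, forces in N, time in s.
With the tool pointing down it reaches from about 0.425 to 1.025 m from the base axis. Payload 9.4 kg.
Tool frame: the origin (TCP) lies at the very end of the fingers, on their centre line; the grasp point (between the pads) lies 19 mm behind it; z points along the fingers, y is the line along which they close (so a half turn about z gives the same grasp; the last joint's range is limited). The gripper opens to 85 mm and grips with 20 to 120 N. Pads are 22 mm wide; open, the fingers measure 114 mm over their backs; the gripper's body (76 mm by 85 mm) begins 54 mm behind the grasp point. The pads swing forward as they close: fully open they stand 13 mm farther back than shut.
Start: joints at [-1.314, 0.599, -0.003, 1.599, 0.002, 0.943, -0.08], TCP at [0.238, 0.685, 0.231] pointing down, gripper open.
Joint ranges: [-2.57, 2.57], [-0.35, 1.97], [-1.29, 1.29], [0.11, 2.56], [-1.05, 4.19], [0.11, 1.86], [-2.63, 2.63]. Speed limits (rad/s): [2.22, 2.22, 3.01, 3.01, 3.14, 3.14, 3.14].

INTERFACE

Orientations are given as a 3x3 rotation matrix whose columns are the frame's x, y, z axes.
In Python, from station import manip gives the robot as it stands.
- The arm moves only by the tool carry_out, never from a script. Its argument "plan" is a list of rows, each a list of 3 entries, a list of its own where there are three numbers: the opening, from -1 (shut) to 1 (fully open), then the shift along the tool's x, y, z in units of 40 mm (1.0 is 40 mm), then the turn, a rotation vector about the tool's x, y, z in rad. A call has 1 to 5 rows; each row is the pose to reach, as a shift and turn from the pose commanded when the call began, along the tool's axes at that moment; what a row does not reach only later rows make up. A row lasts 1/10 s, in which the tool goes at most 50 mm and 8.59 degrees, less where a joint would pass 70% of its speed; a pose out of reach is approached as far as the arm can. A call with a gripper value outside its range is refused whole. The fingers move at their own pace and stop on an object; "newtons" is the grip in N (left out, the last holds). Time passes only in rows, so rows that repeat a pose let the fingers close. It gives the time, the measured TCP pose, the force, the opening and the grip force at its end, in the units of the state.
- manip.read_state(): the state, without advancing time (a new reading comes with each control period).
- manip.snapshot(name): name is "side" or "top"; returns a dict with "frame" (420x560x3 uint8, blue, green, red), "range_z" (420x560 float32, m along the optical axis (not along the pixel's ray), 0 where there is no reading), "vfov" (degrees; the focal length in pixels is half the picture's height over the tangent of half this angle, whatever the lens; pixels are square), "cx", "cy" (the principal point, pixels), "world_to_cam" (4x4, takes a point from world to camera coordinates). Camera axes: x right, y down, z forward; pixel columns grow to the right and rows downward; lengths in m; the calibration is good to about 2 mm. A picture is of the moment at which its call begins.
- manip.hand_in(): hands the job in; it is judged then, once.
The state is a dict: "time": time; "joint_positions": joint angles; "joint_vel": joint speeds; "tau": joint torques, N m; "tool_pos": TCP position; "eef_rot": TCP orientation; "wrist_force": force on the tool from outside, world axes, zero at the start; "moment": the same for the moment, N m; "width": finger opening in m; "gripper_force": force on a finger pad.
Only numpy, scipy, OpenCV 4.12 (cv2) and the standard library are available. Lean on these libraries where they do the work, as an engineer would, in place of code of your own. Each camera call takes 0.05 s, during which the arm holds its last target. There are 200 camera calls.

TASK

The free (blue-capped) end of the linear axis sags. With the red-handled pry bar laid over the brass-topped fulcrum block, lever that end up (never lift or push the axis with the gripper itself), and while it is up slip the yellow shim squarely and centrally under its steel foot. Then let the axis down so that it rests level on the shim, lay the bar flat on the table well clear of axis and block, and leave the other things on the table where they are.

Things in the scene. Friction and masses are not known exactly. Their poses are not given: they have to be found in the camera images.
- axis_base: Fixed base of the linear axis. Origin on the table right under the middle of the axis's foot. +y runs along the axis from its free end to the pivot at y = 265 mm (height 45; grey bracket 75 mm high, black motor 100 mm high behind it); x is across the axis. Both sides of the foot (+x and -x) are open.
- beam: Heavy moving axis, 2 kg, 80 mm wide, blue end cap; origin on its pivot line, turns about x there (0.03 rad below level to 0.12 above), axes as axis_base when level. Level: underside 37.5, top 79 mm up; steel carriage to 92 mm at 130 to 210 mm from the foot. Stiff pivot: 16 to 20 N raises the free end, only 2 to 5 N holds it, so the bar's own weight holds it up once pushed right down and released.
- foot (a point): Middle of the underside of the steel foot (60 mm across the axis, 40 mm along it) under the beam. Height 0.5 mm at first, 8.5 mm when the beam is level; flat on the shim it reads about 8.
- lip (a point): Middle of the lower edge of the free end (blue cap), 55 mm out from the foot's middle, 35 mm from the foot's face; the beam overhangs freely there, so a bar tip fits 30 mm under it. Height 27.8 mm at first, 37.5 when level. When the bar is raised again the free end sinks by itself.
- fulcrum: Loose steel block 100 (x) by 36 (y) by 20 mm high with a round brass ridge along x on top (radius 8 mm, centre at height 20): ridge top 28 mm over the table. 0.6 kg. Origin at the centre of its underside. Stands ready before the free end, ridge parallel to the lip to 0.08 rad, 40 to 50 mm out from it.
- bar: Loose pry bar 200 mm long, 0.6 to 0.85 kg, tip to +x; flat underside (z = 0), origin at its middle. Red handle x -100 to -5 mm, 24 wide, 26 high; shaft to x 65, 14 wide, 10 high; flat tip x 60 to 100, 30 wide, 5 thick. Centre of mass x -31. With the tip 20 mm under the lip and the tail pressed to the table over the fulcrum, the foot stands about 15 mm up.
- bar_tip (a point): Middle of the bar's underside at its very tip (x = +100 mm of the bar).
- bar_tail (a point): Middle of the bar's underside at the end of its handle (x = -100 mm of the bar).
- shim: Loose yellow plate 140 (x) by 50 (y) by 8 mm, 0.15 kg, origin at the centre of its underside. An upright fin to hold it by stands on it at x = -70 to -35 mm, 12 mm thick in y, top 40 mm above the underside. The free part (x = -35 to +70) goes under the foot, from either side of the axis.
- shim_seat (a point): Point on the top of the shim at its x = +35 mm, the middle of the free part: belongs under the middle of the foot.
- jar: Bystander: amber jar, 60 mm diameter, 45 high. Origin at the centre of its underside.
- tape: Bystander: black tape ring, 100 mm diameter, 24 high. Origin at the centre of its underside.
- driver: Bystander: green screwdriver lying on the table.
- tray: Bystander: open blue tray 120 by 160 by 45 mm. Origin at the centre of its underside.
- iobox: Bystander: black interface box 90 by 120 by 45 mm. Origin at the centre of its underside.
Things that resemble listed ones, but are neither listed nor needed, are in the scene too. There is more than one size of the shim; the job needs the smaller.

How it is judged:
On the way, in this order (a step that is already met when the one before it is completed fails the run):
1. the free end is levered up by the bar over the fulcrum block (height (world z) of foot above 0.0105 m and contact force between bar and beam above 1 N and contact force between bar and fulcrum above 1 N), for 0.2 s.
2. the shim is slipped under the foot while the bar holds the axis up (horizontal distance between shim_seat and foot below 0.02 m and angle between the x axis of shim and the x axis of axis_base, either way round below 0.3 rad and height (world z) of foot above 0.009 m and contact force between bar and beam above 0.5 N), for 0.1 s.
At the end, for the whole second after the job is handed in: Axis level on the shim (foot 6 to 10.5 mm up, pressing on it); shim seat within 20 mm of the foot's middle, square to 0.3 rad; bar flat on the table (both ends under 6 mm up), touching neither axis nor fulcrum, tip over 80 mm from the lip; all at rest (horizontal distance between shim_seat and foot below 0.02 m and angle between the x axis of shim and the x axis of axis_base, either way round below 0.3 rad and height (world z) of foot between 0.006 and 0.0105 m and contact force between shim and beam above 1 N and height (world z) of each of bar_tip, bar_tail below 0.006 m and contact force between bar and fulcrum below 0.1 N and contact force between bar and beam below 0.1 N and horizontal distance between bar_tip and lip above 0.08 m and linear speed of each of shim, bar, beam below 0.02 m/s).
It fails at once if the gripper or arm lifts or pushes the axis (over 3 N) (contact force between any of the fingers, the arm and beam above 3 N).
It fails at once if a bystander (jar, tape, screwdriver, tray, interface box) is moved more than 25 mm (distance of any of jar, tape, driver, tray, iobox from where it was at the start of the episode above 0.025 m).
It also fails if it takes over 72 s, if anything falls off the work surface, if the arm or the gripper's body presses on something with over 40 N, if the wrist force passes 120 N, or if a joint passes its speed limit or range.

## Working session

There is one attempt and no reset: what is moved stays moved. The work goes in short steps, Python scripts to look and compute and a tool call to move; the robot and the scene stay as the last step left them, time stands still between calls to the robot, and variables do not carry over. Pictures are saved under pics/ and viewed, at most 10 in all, crops included, and the job is handed in when it is done.

Besides the shell and the picture viewer there is one more tool, called after "Request:" as name(argument=value, ...), one argument or row to a line, values as JSON. carry_out: Moves the arm, as the interface text tells. Its arguments: {"type":"object","properties":{"plan":{"type":"array"},"newtons":{"type":"number"}},"required":["plan"]}

```bash
mkdir -p pics; cat > h.py <<'E'
import numpy as np, cv2
from station import manip
def cam(n):
    s=manip.snapshot(n); f=210/np.tan(np.radians(s["vfov"])/2); s["f"]=f
    z=s["range_z"]; v,u=np.mgrid[:420,:560]
    P=np.stack([(u-s["cx"])/f*z,(v-s["cy"])/f*z,z,np.ones_like(z)],-1)
    s["P"]=(P@np.linalg.inv(s["world_to_cam"]).T)[...,:3]; s["P"][z==0]=np.nan
    return s
E
python3 - <<'E'
from h import *
for n in("top","side"):
    s=cam(n); cv2.imwrite(f"pics/{n}0.png",s["frame"]); np.save(n+"0.npy",s["P"]); print(n,s["vfov"],s["cx"],s["cy"],np.linalg.inv(s["world_to_cam"])[:3].round(3).tolist())
st=manip.read_state(); print(st["tool_pos"],st["eef_rot"],st["width"],st["time"])
E
```

```text
top 55.660912663137445 278.35236593094146 213.62807644314313 [[0.025, -0.986, 0.166, 0.333], [-1.0, -0.027, -0.01, -0.011], [0.014, -0.166, -0.986, 1.332]]
side 55.63340364636265 276.4784600621172 215.38731094206898 [[0.978, -0.106, 0.181, 0.337], [-0.21, -0.505, 0.837, -0.914], [0.003, -0.856, -0.516, 0.603]]
[0.23739757 0.68457052 0.23048883] [[-9.44823023e-01  3.27581022e-01 -3.58414211e-04]
 [ 3.27581196e-01  9.44821987e-01 -1.40475809e-03]
 [-1.21534463e-04 -1.44465754e-03 -9.99998949e-01]] 0.08578643362298247 0.1
```

View pics/top0.png

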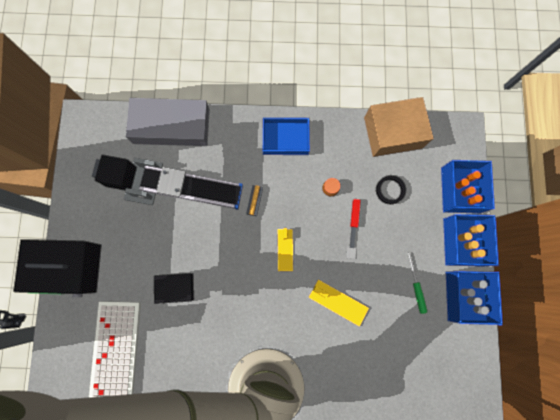

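View pics/side0.png

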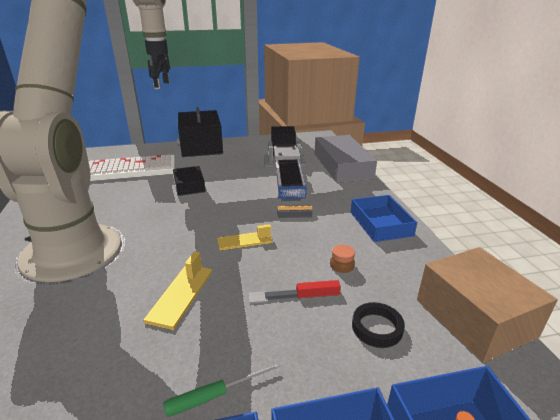

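The top view shows the axis from (115,172) to its blue cap at (240,195), the fulcrum at (254,200), the bar at (355,228) with its tip down-image, and the small shim at (286,249) with its fin at the upper end. The large yellow decoy is at (340,303). The side view agrees.

```bash
python3 - <<'E'
from h import *
def rect(m,P,name,zr):
    k=m&(P[...,2]>zr[0])&(P[...,2]<zr[1]); q=P[k]; 
    if len(q)<5: print(name,len(q));return
    r=cv2.minAreaRect((q[:,:2]*1000).astype(np.float32)); b=cv2.boxPoints(r)
    print(name,len(q),"c",np.round(r[0],1),"wh",np.round(r[1],1),"ang",round(r[2],1),"z",np.percentile(q[:,2],[5,50,95]).round(4),"box",b.round().tolist())
for n in("top","side"):
    im=cv2.imread(f"pics/{n}0.png"); P=np.load(n+"0.npy"); H=cv2.cvtColor(im,cv2.COLOR_BGR2HSV); h,s,v=[H[...,i].astype(int) for i in range(3)]
    box=lambda a,b,c,d:(P[...,0]>a)&(P[...,0]<b)&(P[...,1]>c)&(P[...,1]<d)
    v_,u_=np.mgrid[:420,:560]
    if n=="top": R=lambda a,b,c,d:(u_>a)&(u_<b)&(v_>c)&(v_<d)
    Y=(h>20)&(h<35)&(s>150)
    ws=R(270,300,220,280) if n=="top" else (u_>210)&(u_<280)&(v_>215)&(v_<255)
    rect(Y&ws,P,n+" shim plate",(-.01,.013)); rect(Y&ws,P,n+" fin",(.03,.06))
    wb=R(340,370,190,265) if n=="top" else (u_>240)&(u_<350)&(v_>275)&(v_<310)
    rect(((h<8)|(h>172))&(s>150)&wb,P,n+" handle",(.015,.05))
    rect(wb&(P[...,2]>.004),P,n+" bar all",(.003,.05))
    wf=R(245,265,175,225) if n=="top" else (u_>265)&(u_<325)&(v_>200)&(v_<222)
    rect(wf&(s>90)&(h<30),P,n+" brass",(.02,.05)); rect(wf,P,n+" fulc",(.013,.04))
    wa=R(170,250,165,220) if n=="top" else (u_>260)&(u_<315)&(v_>155)&(v_<200)
    rect(wa,P,n+" beamtop",(.05,.09)); 
    rect(wa&(h>100)&(h<130)&(s>120),P,n+" cap",(.02,.1))
    rect(R(100,160,150,200) if n=="top" else (u_<0),P,n+" motor",(.09,.13))
E
python3 - <<'E'
import cv2
im=cv2.imread("pics/top0.png"); cv2.imwrite("pics/c1.png",cv2.resize(im[140:270,90:380],None,fx=2.7,fy=2.7,interpolation=cv2.INTER_CUBIC))
E
```

```text
top shim plate 552 c [436.7 -49.6] wh [136.9  47. ] ang 1.4 z [0.0039 0.0081 0.0119] box [[368.0, -28.0], [369.0, -75.0], [506.0, -71.0], [505.0, -24.0]]
top fin 32 c [487.3 -47.4] wh [32.8  6.7] ang 1.4 z [0.0363 0.0397 0.0453] box [[471.0, -44.0], [471.0, -51.0], [504.0, -50.0], [504.0, -44.0]]
top handle 196 c [ 563.8 -281.4] wh [23.  92.9] ang 84.2 z [0.0199 0.0257 0.0304] box [[516.0, -288.0], [609.0, -298.0], [611.0, -275.0], [519.0, -265.0]]
top bar all 511 c [ 518.1 -285.3] wh [249.9  96.5] ang 0.2 z [0.0042 0.0113 0.029 ] box [[393.0, -238.0], [393.0, -334.0], [643.0, -333.0], [643.0, -237.0]]
top brass 145 c [599.8  58.7] wh [ 17.2 100. ] ang 79.3 z [0.0212 0.0267 0.0312] box [[549.0, 60.0], [647.0, 41.0], [651.0, 58.0], [552.0, 76.0]]
top fulc 323 c [599.2  58.2] wh [ 36.2 101.1] ang 79.9 z [0.017  0.0228 0.0306] box [[546.0, 49.0], [646.0, 31.0], [652.0, 67.0], [553.0, 85.0]]
top beamtop 1688 c [620.9 217.2] wh [232.7  84.1] ang 80.6 z [0.0617 0.0718 0.088 ] box [[560.0, 109.0], [643.0, 96.0], [681.0, 325.0], [598.0, 339.0]]
top cap 55 c [603.3 107.4] wh [10.4 81.7] ang 8
[... 760 characters left out ...]
77.1 z [0.0049 0.0127 0.0282] box [[391.0, -297.0], [630.0, -351.0], [653.0, -252.0], [413.0, -197.0]]
side brass 136 c [601.  54.] wh [25.7 97.8] ang 88.0 z [0.0228 0.0273 0.0308] box [[552.0, 43.0], [649.0, 39.0], [650.0, 65.0], [553.0, 69.0]]
side fulc 300 c [600.   56.2] wh [43.2 98.2] ang 83.7 z [0.0142 0.0225 0.0302] box [[549.0, 40.0], [646.0, 29.0], [651.0, 72.0], [554.0, 83.0]]
side beamtop 952 c [621.4 210.9] wh [229.2  81. ] ang 81.4 z [0.0553 0.0722 0.0823] box [[564.0, 104.0], [644.0, 92.0], [679.0, 318.0], [599.0, 330.0]]
side cap 113 c [604.7 104.2] wh [10.7 78.4] ang 81.7 z [0.0329 0.0656 0.0709] box [[565.0, 105.0], [643.0, 93.0], [644.0, 104.0], [567.0, 115.0]]
side motor 0
```

View pics/c1.png

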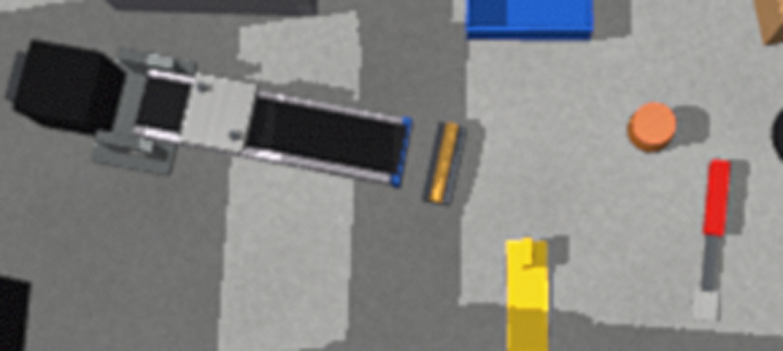

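The crop confirms it: cap edge near (400,153), brass ridge (443,163), bar tip (706,318). I'm heading to the bar handle at about (0.573, -0.284).

```bash
cat >> h.py <<'E'
from scipy.spatial.transform import Rotation as Ro
def pose(heading,pitch=0):  # tool z down, tool x at heading (deg); pitch>0: tool x (bar tip) up, rad
    h=np.radians(heading); R=np.array([[np.cos(h),np.sin(h),0],[np.sin(h),-np.cos(h),0],[0,0,-1.]]).T
    return R@Ro.from_rotvec([0,pitch,0]).as_matrix()
def step(p,heading,pitch=0,p0=None,R0=None):
    st=manip.read_state(); p0=st["tool_pos"] if p0 is None else p0; R0=np.array(st["eef_rot"]) if R0 is None else R0
    R=pose(heading,pitch); d=R0.T@(np.array(p)-p0)/.04; r=Ro.from_matrix(R0.T@R).as_rotvec()
    print("shift",d.round(3),"norm",np.linalg.norm(d).round(2),"turn",r.round(3)); return np.array(p),R
E
python3 -c "
from h import *
print(pose(90,.2).round(2))
P=np.load('top0.npy')
for a in [(130,208,100,143),(318,345,176,198),(262,310,116,155)]:
    q=P[a[2]:a[3],a[0]:a[1]].reshape(-1,3); q=q[q[:,2]>.02]; print(np.percentile(q,[1,99],axis=0).round(3).tolist())"
```

```text
[[ 0.    1.    0.  ]
 [ 0.98 -0.    0.2 ]
 [ 0.2   0.   -0.98]]
[[0.789, 0.229, 0.028], [0.924, 0.479, 0.076]]
[[0.625, -0.223, 0.02], [0.675, -0.175, 0.051]]
[[0.764, -0.122, 0.02], [0.886, 0.036, 0.05]]
```

Request:
carry_out(
  plan=[
    [1, [-3.17, -4.03, 0], [0, 0, 0]],
    [1, [-3.17, -4.03, 0], [0, 0, 0]],
    [1, [-3.17, -4.03, 0], [0, 0, 0]],
    [1, [-3.17, -4.03, 0], [0, 0, 0]],
    [1, [-3.17, -4.03, 0], [0, 0, 0]],
  ],
)

```text
time: 0.6
tool_pos: [0.3073, 0.4844, 0.2313]
eef_rot: [[-0.943, 0.334, 0.001], [0.334, 0.943, -0.004], [-0.002, -0.004, -1.0]]
wrist_force: [0.6, -0.2, -0.0]
width: 0.0852
gripper_force: 0.0
```

Request:
carry_out(
  plan=[
    [1, [-3.17, -4.03, 0], [0, 0, 0]],
    [1, [-3.17, -4.03, 0], [0, 0, 0]],
    [1, [-3.17, -4.03, 0], [0, 0, 0]],
    [1, [-3.17, -4.03, 0], [0, 0, 0]],
    [1, [-3.17, -4.03, 0], [0, 0, 0]],
  ],
)

```text
time: 1.1
tool_pos: [0.373, 0.2914, 0.2312]
eef_rot: [[-0.942, 0.334, -0.0], [0.334, 0.942, -0.003], [-0.001, -0.003, -1.0]]
wrist_force: [0.1, 0.4, 0.3]
width: 0.0851
gripper_force: 0.0
```

Request:
carry_out(
  plan=[
    [1, [-3.17, -4.03, 0], [0, 0, 0]],
    [1, [-3.17, -4.03, 0], [0, 0, 0]],
    [1, [-3.17, -4.03, 0], [0, 0, 0]],
    [1, [-3.17, -4.03, 0], [0, 0, 0]],
    [1, [-3.17, -4.03, 0], [0, 0, 0]],
  ],
)

```text
time: 1.6
tool_pos: [0.44, 0.0985, 0.2314]
eef_rot: [[-0.942, 0.335, 0.001], [0.335, 0.942, -0.002], [-0.001, -0.001, -1.0]]
wrist_force: [-0.4, 1.5, 0.1]
width: 0.0856
gripper_force: 0.0
```

Request:
carry_out(
  plan=[
    [1, [-3.17, -4.03, 0], [0, 0, 0]],
    [1, [-3.17, -4.03, 0], [0, 0, 0]],
    [1, [-3.17, -4.03, 0], [0, 0, 0]],
    [1, [-3.17, -4.03, 0], [0, 0, 0]],
    [1, [-3.17, -4.03, 0], [0, 0, 0]],
  ],
)

```text
time: 2.1
tool_pos: [0.5074, -0.0954, 0.2313]
eef_rot: [[-0.943, 0.334, 0.002], [0.334, 0.943, -0.002], [-0.002, -0.002, -1.0]]
wrist_force: [-0.1, -0.0, 0.6]
width: 0.0856
gripper_force: 0.0
```

Request:
carry_out(
  plan=[
    [1, [-3.17, -4.03, 0], [0, 0, -0.216]],
    [1, [-3.17, -4.03, 0], [0, 0, -0.216]],
    [1, [-3.17, -4.03, 0], [0, 0, -0.216]],
    [1, [-3.17, -4.03, 0], [0, 0, -0.216]],
    [1, [-3.17, -4.03, 0], [0, 0, -0.216]],
  ],
)

```text
time: 2.6
tool_pos: [0.5739, -0.2895, 0.2308]
eef_rot: [[-0.992, 0.123, 0.001], [0.123, 0.992, -0.003], [-0.001, -0.003, -1.0]]
wrist_force: [-0.6, 0.2, -0.0]
width: 0.0858
gripper_force: 0.0
```

```bash
python3 -c "
from h import *
st=manip.read_state(); print(st['tool_pos'],st['eef_rot'],st['joint_positions'],st['wrist_force'])
step([.573,-.284,.20],173.3); step([.573,-.284,.004],173.3)"
```

```text
[ 0.57386001 -0.28948026  0.23078705] [[-9.92421666e-01  1.22876408e-01  7.91112799e-04]
 [ 1.22873743e-01  9.92418302e-01 -2.82072220e-03]
 [-1.13171503e-03 -2.70213883e-03 -9.99995709e-01]] [ 0.32559069  0.49942031  0.07758356  1.80358594 -0.04683569  0.83858367
  1.87259709] [-0.63057848  0.24313    -0.04352816]
shift [0.039 0.135 0.769] norm 0.78 turn [-0.003  0.001 -0.006]
shift [0.045 0.149 5.669] norm 5.67 turn [-0.003  0.001 -0.006]
```

Request:
carry_out(
  plan=[
    [1, [0.04, 0.14, 1.2], [0, 0, 0]],
    [1, [0.04, 0.14, 2.4], [0, 0, 0]],
    [1, [0.04, 0.14, 3.6], [0, 0, 0]],
    [1, [0.04, 0.14, 4.8], [0, 0, 0]],
    [1, [0.04, 0.14, 5.64], [0, 0, 0]],
  ],
)

```text
time: 3.1
tool_pos: [0.5714, -0.2755, 0.0024]
eef_rot: [[-0.993, 0.116, -0.002], [0.116, 0.993, 0.002], [0.002, 0.002, -1.0]]
wrist_force: [0.8, -0.3, -0.7]
width: 0.0853
gripper_force: 0.0
```

Request:
carry_out(
  plan=[
    [1, [0, 0, 0], [0, 0, 0]],
    [-1, [0, 0, 0], [0, 0, 0]],
    [-1, [0, 0, 0], [0, 0, 0]],
    [-1, [0, 0, 0], [0, 0, 0]],
    [-1, [0, 0, 0], [0, 0, 0]],
  ],
  newtons=100,
)

```text
time: 3.6
tool_pos: [0.5727, -0.2795, 0.0077]
eef_rot: [[-0.993, 0.118, 0.003], [0.118, 0.993, -0.002], [-0.003, -0.002, -1.0]]
wrist_force: [-1.5, -6.7, 6.5]
width: 0.0279
gripper_force: 4.1
```

Request:
carry_out(
  plan=[
    [-1, [0, 0, 0], [0, 0, 0]],
    [-1, [0, 0, 0], [0, 0, 0]],
    [-1, [0, 0, 0], [0, 0, 0]],
  ],
)

```text
time: 3.9
tool_pos: [0.5729, -0.2802, 0.0082]
eef_rot: [[-0.993, 0.118, 0.004], [0.118, 0.993, -0.003], [-0.004, -0.002, -1.0]]
wrist_force: [-1.5, -2.3, 12.6]
width: 0.0217
gripper_force: 98.5
```

Request:
carry_out(
  plan=[
    [-1, [0, 0, -0.6], [0, 0, 0]],
    [-1, [0, 0, -1.5], [0, 0, 0]],
    [-1, [0, 0, -2.5], [0, 0, 0]],
    [-1, [0, 0, -2.5], [0, 0, 0]],
  ],
)

```text
time: 4.3
tool_pos: [0.5738, -0.2797, 0.1109]
eef_rot: [[-0.993, 0.118, 0.007], [0.118, 0.993, -0.003], [-0.008, -0.002, -1.0]]
wrist_force: [1.5, -0.7, -8.1]
width: 0.0218
gripper_force: 99.0
```

```bash
python3 - <<'E'
from h import *
st=manip.read_state(); print(st['tool_pos'],st['wrist_force'],st["width"])
s=cam("side"); im=s["frame"]; cv2.imwrite("pics/g1.png",cv2.resize(im[150:350,200:420],None,fx=2.5,fy=2.5))
s=cam("top"); cv2.imwrite("top1.png",s["frame"]); np.save("top1.npy",s["P"])
H=cv2.cvtColor(s["frame"],cv2.COLOR_BGR2HSV);P=s["P"]
m=(P[...,0]>.37)&(P[...,0]<.53)&(P[...,1]>-.34)&(P[...,1]<-.22)&(P[...,2]>.06)&(P[...,2]<.16)
q=P[m]; print(len(q)); e=q[q[:,0]<np.percentile(q[:,0],2)+.012]; print("tip end",q[:,0].min(),e.mean(0),e[:,1].min(),e[:,1].max())
for a in np.arange(.4,.53,.015):
    k=q[abs(q[:,0]-a)<.008]; print(round(a,3),len(k),k.mean(0).round(4) if len(k) else "")
E
```

```text
[ 0.57379697 -0.27974027  0.11086622] [ 1.5106348  -0.74398793 -8.13809475] 0.021751235151001594
0Traceback (most recent call last):
  File "<stdin>", line 7, in <module>
    return _quantile_unchecked(
        a, q, axis, out, overwrite_input, method, keepdims, weights)
    return _ureduce(a,
                    func=_quantile_ureduce_func,
    ...<5 lines>...
                    overwrite_input=overwrite_input,
                    method=method)
    r = func(a, **kwargs)
    result = _quantile(arr,
                       quantiles=q,
    ...<2 lines>...
                       out=out,
                       weights=wgt)
    slices_having_nans = np.isnan(arr[-1, ...])
                                  ~~~^^^^^^^^^
IndexError: index -1 is out of bounds for axis 0 with size 0
```

View pics/g1.png

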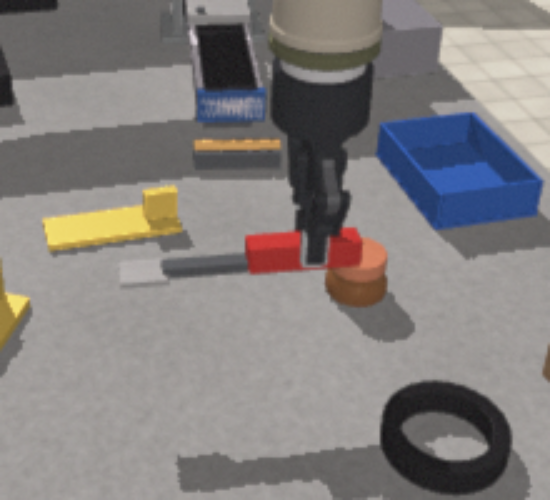

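The bar is gripped and nearly level: handle at crop (305,250), tip edge at about (120,272). Next I measure the tip relative to the TCP with the side camera.

```bash
python3 - <<'E'
from h import *
s=cam("side"); P=s["P"]; st=manip.read_state(); p=st["tool_pos"]; R=np.array(st["eef_rot"])
q=P[240:285,240:305].reshape(-1,3); Q=(q-p)@R
Q=Q[(abs(Q[:,1])<.03)&(Q[:,2]>-.04)&(Q[:,2]<.035)&(Q[:,0]<.2)]
print(len(Q), np.percentile(Q[:,0],[95,99,100]))
for a in np.arange(.04,.18,.012):
    k=Q[abs(Q[:,0]-a)<.006]; print(round(a,3),len(k),k.mean(0).round(4) if len(k) else "", (k[:,1].min().round(3),k[:,1].max().round(3)) if len(k) else "")
E
```

```text
585 [0.15114469 0.15533535 0.15686421]
0.04 67 [ 0.0415 -0.008  -0.0134] (np.float64(-0.016), np.float64(0.009))
0.052 77 [ 0.0509 -0.007  -0.0091] (np.float64(-0.017), np.float64(0.01))
0.064 46 [ 0.0638 -0.0055 -0.0017] (np.float64(-0.012), np.float64(0.004))
0.076 48 [ 0.0759 -0.0058 -0.0016] (np.float64(-0.011), np.float64(0.005))
0.088 48 [ 0.0882 -0.0061 -0.0014] (np.float64(-0.011), np.float64(0.005))
0.1 44 [ 0.1001 -0.0055 -0.0019] (np.float64(-0.011), np.float64(0.006))
0.112 48 [ 0.1122 -0.0076 -0.0012] (np.float64(-0.019), np.float64(0.002))
0.124 64 [ 0.1239 -0.0078  0.0011] (np.float64(-0.02), np.float64(0.011))
0.136 64 [ 0.1358 -0.0067  0.0016] (np.float64(-0.021), np.float64(0.013))
0.148 65 [ 0.148  -0.0073  0.0019] (np.float64(-0.021), np.float64(0.011))
0.16 14 [ 0.1555 -0.005   0.0016] (np.float64(-0.021), np.float64(0.01))
0.172 0
```

Request:
carry_out(
  plan=[
    [-1, [0, 0, -0.5], [0, 0, 0.14]],
    [-1, [0, 0, -0.5], [0, 0, 0.29]],
    [-1, [0, 0, -0.5], [0, 0, 0.43]],
    [-1, [0, 0, -0.5], [0, 0, 0.58]],
    [-1, [0, 0, -0.5], [0, 0, 0.72]],
  ],
)

```text
time: 4.95
tool_pos: [0.5702, -0.2778, 0.1234]
eef_rot: [[-0.665, 0.747, -0.004], [0.747, 0.665, 0.001], [0.003, -0.002, -1.0]]
wrist_force: [0.4, 0.0, -8.8]
width: 0.0219
gripper_force: 99.1
```

Request:
carry_out(
  plan=[
    [-1, [0, 0, 0], [0, 0, 0.14]],
    [-1, [0, 0, 0], [0, 0, 0.29]],
    [-1, [0, 0, 0], [0, 0, 0.43]],
    [-1, [0, 0, 0], [0, 0, 0.58]],
    [-1, [0, 0, 0], [0, 0, 0.72]],
  ],
)

```text
time: 5.45
tool_pos: [0.5703, -0.2777, 0.1234]
eef_rot: [[-0.007, 1.0, -0.004], [1.0, 0.007, 0.001], [0.001, -0.004, -1.0]]
wrist_force: [-0.1, 0.1, -8.7]
width: 0.0218
gripper_force: 99.1
```

```bash
cat >> h.py <<'E'
HD=81; A=np.array([np.cos(np.radians(HD)),np.sin(np.radians(HD)),0]); LIP=np.array([.6025,.104,0]); FUL=LIP-.044*A
Z=np.array([0,0,1.])
def lever(pitch,hz=.028,ins=.020,tipu=.157,w=.007):
    "TCP with bar underside at height hz over the ridge, tip ins under the lip"
    t=A*np.cos(pitch)+Z*np.sin(pitch); n=-A*np.sin(pitch)+Z*np.cos(pitch)
    tip=FUL+Z*hz+t*(.044+ins)/np.cos(pitch); return tip-t*tipu+n*w
E
python3 - <<'E'
from h import *
st=manip.read_state(); print(st['tool_pos'],st['joint_positions'].round(2) if hasattr(st['joint_positions'],'round') else st['joint_positions'])
T=lever(-.3,.031); R=pose(HD,-.3); print(T,T-.09*R[:,0]); step(T-.09*R[:,0],HD,-.3)
E
```

```text
[ 0.57026707 -0.27771944  0.1233664 ] [ 0.06  0.67  0.48  1.92 -0.48  0.67  0.84]
[ 0.58248903 -0.02234429  0.06428651] [ 0.56903875 -0.10726601  0.09088333]
shift [4.261e+00 3.000e-03 8.160e-01] norm 4.34 turn [ 0.021 -0.3    0.164]
```

Request:
carry_out(
  plan=[
    [-1, [1.0, 0, 0.1], [0.005, -0.08, 0.04]],
    [-1, [2.0, 0, 0.3], [0.01, -0.16, 0.08]],
    [-1, [3.1, 0, 0.5], [0.015, -0.23, 0.12]],
    [-1, [4.26, 0, 0.8], [0.02, -0.3, 0.164]],
    [-1, [4.26, 0, 0.8], [0.02, -0.3, 0.164]],
  ],
)

```text
time: 5.95
tool_pos: [0.5692, -0.0911, 0.0873]
eef_rot: [[0.122, 0.992, -0.044], [0.948, -0.13, -0.291], [-0.295, -0.006, -0.956]]
wrist_force: [-0.3, 2.1, -9.2]
width: 0.0217
gripper_force: 99.2
```

```bash
python3 - <<'E'
from h import *
st=manip.read_state(); print(st['tool_pos'],np.round(st['joint_positions'],2),np.array(st['eef_rot']).round(3).tolist())
step(lever(-.3,.031),HD,-.3)
p=st["tool_pos"]; R=np.array(st["eef_rot"])
s=cam("side"); P=s["P"]; cv2.imwrite("pics/p1.png",cv2.resize(s["frame"][130:270,210:370],None,fx=4,fy=4,interpolation=cv2.INTER_CUBIC))
print("pred tip px", end=" ")
t=p+R@np.array([.157,0,.002]); c=s["world_to_cam"]@np.append(t,1); u=c[:2]/c[2]*s["f"]+[s["cx"],s["cy"]]; print(u,"crop",(u-[210,130])*4)
E
```

```text
[ 0.56915273 -0.0910684   0.08725699] [-0.58  0.79  0.76  2.08 -0.46  0.51  0.3 ] [[0.122, 0.992, -0.044], [0.948, -0.13, -0.291], [-0.295, -0.006, -0.956]]
shift [1.838 0.111 0.034] norm 1.84 turn [ 0.002 -0.001  0.028]
pred tip px [290.35289636 203.60414595] crop [321.41158546 294.41658378]
```

View pics/p1.png

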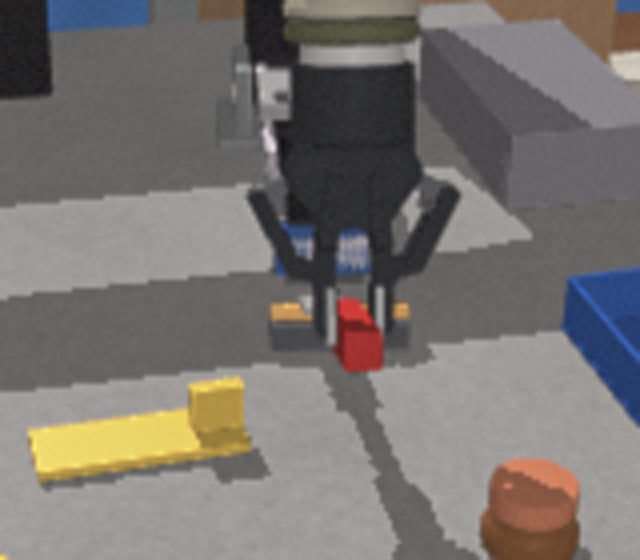

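The bar is lined up: tip's left corner near crop (303,303) at the ridge, matching the predicted tip (321,294), with the handle at (360,340). Now I slide it in.

Request:
carry_out(
  plan=[
    [-1, [0, 0.11, 0], [0, 0, 0.028]],
    [-1, [0.4, 0.11, 0.02], [0, 0, 0.028]],
    [-1, [0.9, 0.11, 0.03], [0, 0, 0.028]],
    [-1, [1.4, 0.11, 0.03], [0, 0, 0.028]],
    [-1, [1.4, 0.11, 0.03], [0, 0, 0.028]],
  ],
)

```text
time: 6.5
tool_pos: [0.5822, -0.0524, 0.074]
eef_rot: [[0.17, 0.985, -0.041], [0.941, -0.175, -0.291], [-0.294, 0.011, -0.956]]
wrist_force: [-0.2, 0.7, -8.2]
width: 0.021
gripper_force: 99.1
```

```bash
python3 - <<'E'
from h import *
step(lever(-.3,.031),HD,-.3)
s=cam("side"); cv2.imwrite("pics/p2.png",cv2.resize(s["frame"][150:230,240:340],None,fx=6,fy=6,interpolation=cv2.INTER_CUBIC))
E
```

```text
shift [ 0.78  -0.127  0.014] norm 0.79 turn [ 0.005 -0.002 -0.021]
```

View pics/p2.png

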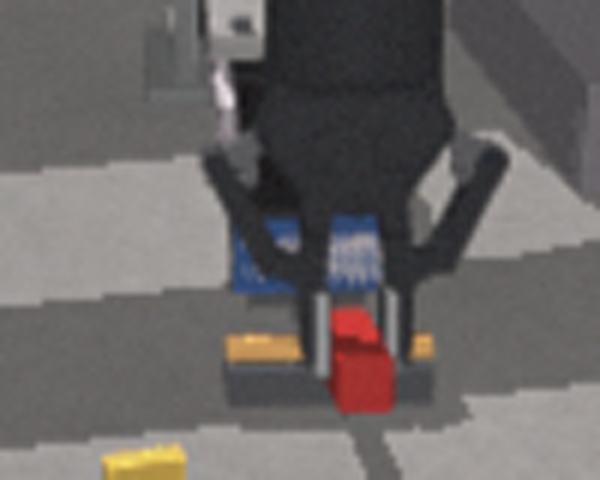

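The bar now runs over the ridge with the handle at crop (360,370). The tip is hidden behind the gripper and the force is low, so I continue.

Request:
carry_out(
  plan=[
    [-1, [0.3, -0.08, 0], [0, 0, -0.018]],
    [-1, [0.55, -0.1, 0.01], [0, 0, -0.02]],
    [-1, [0.78, -0.1, 0.01], [0, 0, -0.02]],
    [-1, [0.78, -0.1, 0.01], [0, 0, -0.02]],
    [-1, [0.78, -0.1, 0.01], [0, 0, -0.02]],
  ],
)

```text
time: 7.05
tool_pos: [0.5833, -0.0262, 0.0663]
eef_rot: [[0.153, 0.987, -0.04], [0.943, -0.158, -0.293], [-0.296, 0.007, -0.955]]
wrist_force: [-0.3, -0.7, -8.5]
width: 0.0217
gripper_force: 99.2
```

```bash
python3 - <<'E'
from h import *
st=manip.read_state(); p,R=st["tool_pos"],np.array(st["eef_rot"]); print(st["wrist_force"]); step(lever(-.3,.031),HD,-.3)
t=p+R@[.157,0,.007]; print("tip",t,"rel lip: along",(t-LIP)@A)
for q in (-.2,-.1,0,.1,.205): 
    print(q); step(lever(q,.0275),HD,q)
E
```

```text
[-0.28355005 -0.72669982 -8.54907676]
shift [ 0.104 -0.036  0.021] norm 0.11 turn [ 0.006  0.001 -0.004]
tip [0.60705407 0.11973729 0.01315095] rel lip: along 0.016255951224813586
-0.2
shift [ 0.081 -0.038  0.334] norm 0.35 turn [ 0.007  0.101 -0.003]
-0.1
shift [ 0.074 -0.039  0.568] norm 0.57 turn [ 0.007  0.201 -0.003]
0
shift [ 0.107 -0.041  0.799] norm 0.81 turn [ 0.007  0.301 -0.003]
0.1
shift [ 0.178 -0.043  1.02 ] norm 1.04 turn [ 0.007  0.401 -0.002]
0.205
shift [ 0.291 -0.044  1.234] norm 1.27 turn [ 0.007  0.506 -0.002]
```

Request:
carry_out(
  plan=[
    [-1, [0.09, -0.03, 0.02], [0, 0, 0]],
    [-1, [0.08, -0.03, 0.33], [0, 0.1, 0]],
    [-1, [0.07, -0.03, 0.57], [0, 0.2, 0]],
    [-1, [0.1, -0.03, 0.8], [0, 0.3, 0]],
    [-1, [0.1, -0.03, 0.8], [0, 0.3, 0]],
  ],
)

```text
time: 7.55
tool_pos: [0.5809, -0.0346, 0.0352]
eef_rot: [[0.165, 0.986, 0.008], [0.986, -0.165, 0.005], [0.006, 0.007, -1.0]]
wrist_force: [-0.6, 3.6, -4.8]
width: 0.0219
gripper_force: 99.7
```

```bash
python3 - <<'E'
from h import *
st=manip.read_state(); p,R=st["tool_pos"],np.array(st["eef_rot"]); print(st["wrist_force"],st["moment"],np.arcsin(R[2,0]))
for q in (0,.1,.205,.24): 
    print(q); step(lever(q,.0275),HD,q)
E
```

```text
[-0.56117017  3.57007468 -4.84687796] [0.86052381 0.15916582 0.14896861] 0.006347489212357932
0
shift [ 0.082 -0.01   0.018] norm 0.08 turn [ 0.007 -0.006 -0.009]
0.1
shift [ 0.083 -0.011  0.25 ] norm 0.26 turn [ 0.008  0.094 -0.009]
0.205
shift [ 0.126 -0.014  0.488] norm 0.5 turn [ 0.008  0.199 -0.008]
0.24
shift [ 0.15  -0.014  0.565] norm 0.58 turn [ 0.008  0.234 -0.008]
```

Request:
carry_out(
  plan=[
    [-1, [0.08, -0.01, 0.13], [0, 0.05, 0]],
    [-1, [0.09, -0.01, 0.26], [0, 0.1, 0]],
    [-1, [0.11, -0.01, 0.4], [0, 0.15, 0]],
    [-1, [0.13, -0.01, 0.52], [0, 0.2, 0]],
    [-1, [0.13, -0.01, 0.58], [0, 0.21, 0]],
  ],
)

```text
time: 8.05
tool_pos: [0.5824, -0.0319, 0.0159]
eef_rot: [[0.158, 0.986, 0.045], [0.965, -0.164, 0.204], [0.209, 0.012, -0.978]]
wrist_force: [-19.8, -14.7, 85.2]
width: 0.022
gripper_force: 112.3
```

```bash
cat >> h.py <<'E'
def beam():
    for n in("top","side"):
        s=cam(n); P=s["P"]; d=P-LIP; al=d@A; la=d@np.array([A[1],-A[0],0]); 
        for lo,hi in((0.02,.07),(.07,.12)):
            m=(al>lo)&(al<hi)&(abs(la)<.045)&(P[...,2]>.05)&(P[...,2]<.12); q=P[m]; print(n,"beam top z",lo,len(q),np.percentile(q[:,2],[50,90]).round(4) if len(q) else "")
    return s
E
python3 - <<'E'
from h import *
st=manip.read_state(); p,R=st["tool_pos"],np.array(st["eef_rot"]); print(st["wrist_force"],st["moment"],np.arcsin(R[2,0]))
print("tail z",(p+R@[-.043,0,.007])[2], "under ridge?"); step(lever(.205,.0275),HD,.205)
t=p+R@[.157,0,.007];print("tip rel lip",(t-LIP)@A,t)
d=np.load("top0.npy"); 
beam()
E
```

```text
[-19.78594013 -14.65901428  85.16377786] [0.51028021 3.83345216 1.25261125] 0.21033026784728723
tail z 3.529379017261358e-05 under ridge?
shift [ 0.053 -0.035  0.015] norm 0.07 turn [ 0.013 -0.005 -0.005]
tip rel lip 0.017662572268500702 [0.60747703 0.12109445 0.04179187]
top beam top z 0.02 397 [0.0856 0.0892]
top beam top z 0.07 397 [0.0844 0.0882]
side beam top z 0.02 44 [0.082  0.0887]
side beam top z 0.07 39 [0.0799 0.0873]
```

The beam is up: top at about 85 mm against 79 level, tail on the table. I ease off, open, and retreat straight up along the tool.

Request:
carry_out(
  plan=[
    [-1, [0, 0, -0.04], [0, 0, 0]],
    [-1, [0, 0, -0.08], [0, 0, 0]],
    [-1, [0, 0, -0.08], [0, 0, 0]],
  ],
)

```text
time: 8.45
tool_pos: [0.5823, -0.0319, 0.0164]
eef_rot: [[0.156, 0.987, 0.044], [0.966, -0.162, 0.199], [0.204, 0.011, -0.979]]
wrist_force: [-6.9, -9.6, 19.7]
width: 0.022
gripper_force: 103.3
```

Request:
carry_out(
  plan=[
    [0.1, [0, 0, 0], [0, 0, 0]],
    [0.1, [0, 0, 0], [0, 0, 0]],
    [0.1, [0, 0, 0], [0, 0, 0]],
    [0.1, [0, 0, 0], [0, 0, 0]],
    [0.1, [0, 0, 0], [0, 0, 0]],
  ],
)

```text
time: 8.95
tool_pos: [0.5819, -0.0272, 0.0144]
eef_rot: [[0.153, 0.987, 0.04], [0.966, -0.158, 0.204], [0.208, 0.007, -0.978]]
wrist_force: [-0.0, 0.2, -0.3]
width: 0.047
gripper_force: 0.0
```

```bash
python3 - <<'E'
from h import *
st=manip.read_state(); p,R=st["tool_pos"],np.array(st["eef_rot"]); print(p,st["wrist_force"],st["width"])
beam()
# then shim fin target
print("up"); step(p-R[:,2]*.12,HD,.21)
E
```

```text
[ 0.58192453 -0.02715018  0.01438117] [-0.02180589  0.23358178 -0.30175144] 0.04704745535682513
top beam top z 0.02 399 [0.0856 0.0895]
top beam top z 0.07 393 [0.0847 0.0879]
side beam top z 0.02 42 [0.0819 0.0886]
side beam top z 0.07 40 [0.0799 0.087 ]
up
shift [ 0.e+00  2.e-03 -3.e+00] norm 3.0 turn [ 0.007  0.    -0.   ]
```

Request:
carry_out(
  plan=[
    [0.1, [0, 0, -0.8], [0, 0, 0]],
    [0.1, [0, 0, -1.8], [0, 0, 0]],
    [0.1, [0, 0, -3.0], [0, -0.1, 0]],
    [0.1, [0, 0, -3.0], [0, -0.205, 0]],
    [0.1, [0, 0, -3.0], [0, -0.205, 0]],
  ],
)

```text
time: 9.55
tool_pos: [0.5785, -0.0466, 0.1329]
eef_rot: [[0.15, 0.989, 0.01], [0.989, -0.15, 0.003], [0.004, 0.009, -1.0]]
wrist_force: [0.0, 1.7, -0.4]
width: 0.0473
gripper_force: 0.0
```

Request:
carry_out(
  plan=[
    [0.1, [0, 0, 0], [0, 0, -0.14]],
    [0.1, [0, 0, 0], [0, 0, -0.29]],
    [0.1, [0, 0, 0], [0, 0, -0.43]],
    [0.1, [0, 0, 0], [0, 0, -0.58]],
    [0.1, [0, 0, 0], [0, 0, -0.72]],
  ],
)

```text
time: 10.05
tool_pos: [0.5765, -0.0519, 0.1312]
eef_rot: [[-0.537, 0.844, 0.007], [0.844, 0.537, 0.005], [0.001, 0.008, -1.0]]
wrist_force: [0.5, -0.5, -0.3]
width: 0.0467
gripper_force: 0.0
```

Request:
carry_out(
  plan=[
    [0.1, [0, 0, 0], [0, 0, -0.14]],
    [0.1, [0, 0, 0], [0, 0, -0.29]],
    [0.1, [0, 0, 0], [0, 0, -0.43]],
    [0.1, [0, 0, 0], [0, 0, -0.58]],
    [0.1, [0, 0, 0], [0, 0, -0.72]],
  ],
)

```text
time: 10.55
tool_pos: [0.5764, -0.052, 0.1313]
eef_rot: [[-0.96, 0.28, 0.007], [0.28, 0.96, 0.005], [-0.005, 0.007, -1.0]]
wrist_force: [-1.2, 0.6, -0.6]
width: 0.0469
gripper_force: 0.0
```

```bash
python3 - <<'E'
from h import *
beam(); step([.4905,-.047,.10],181.3);step([.4905,-.047,.013],181.3)
E
```

```text
top beam top z 0.02 397 [0.0861 0.0898]
top beam top z 0.07 395 [0.0844 0.0879]
side beam top z 0.02 110 [0.0877 0.0896]
side beam top z 0.07 92 [0.0865 0.0882]
shift [ 2.102 -0.49   0.771] norm 2.29 turn [ 0.006  0.006 -0.311]
shift [ 2.113 -0.505  2.945] norm 3.66 turn [ 0.006  0.006 -0.311]
```

Request:
carry_out(
  plan=[
    [0.1, [1.0, -0.25, 0], [0, 0, -0.1]],
    [0.1, [2.1, -0.5, 0], [0, 0, -0.2]],
    [0.1, [2.1, -0.5, 0.5], [0, 0, -0.31]],
    [0.1, [2.1, -0.5, 0.7], [0, 0, -0.31]],
    [0.1, [2.1, -0.5, 0.7], [0, 0, -0.31]],
  ],
)

```text
time: 11.15
tool_pos: [0.4913, -0.047, 0.1023]
eef_rot: [[-1.0, -0.014, 0.006], [-0.014, 1.0, 0.004], [-0.007, 0.004, -1.0]]
wrist_force: [-0.6, -0.3, -0.8]
width: 0.0472
gripper_force: 0.0
```

```bash
python3 - <<'E'
from h import *
step([.4905,-.047,.013],181.3)
s=cam("side"); st=manip.read_state(); print(st["tool_pos"],np.round(st["joint_positions"],2))
P=s["P"];H=cv2.cvtColor(s["frame"],cv2.COLOR_BGR2HSV); m=(H[...,0]>20)&(H[...,0]<35)&(H[...,1]>150)&(P[...,2]>.028)&(P[...,2]<.06)&(P[...,0]>.45)&(P[...,0]<.53)
q=P[m&(P[...,1]>-.1)];print(len(q),q.mean(0),q.min(0),q.max(0))
cv2.imwrite("pics/s1.png",cv2.resize(s["frame"][150:290,190:350],None,fx=4,fy=4,interpolation=cv2.INTER_CUBIC))
E
```

```text
shift [ 0.035 -0.008  2.232] norm 2.23 turn [ 0.004  0.007 -0.008]
[ 0.49178025 -0.04696597  0.1027836 ] [-0.    0.53 -0.02  2.24  0.02  0.37  1.55]
63 [ 0.48918629 -0.05335941  0.03574584] [ 0.47375991 -0.05653192  0.0280864 ] [ 0.50356396 -0.04774921  0.04336916]
```

View pics/s1.png

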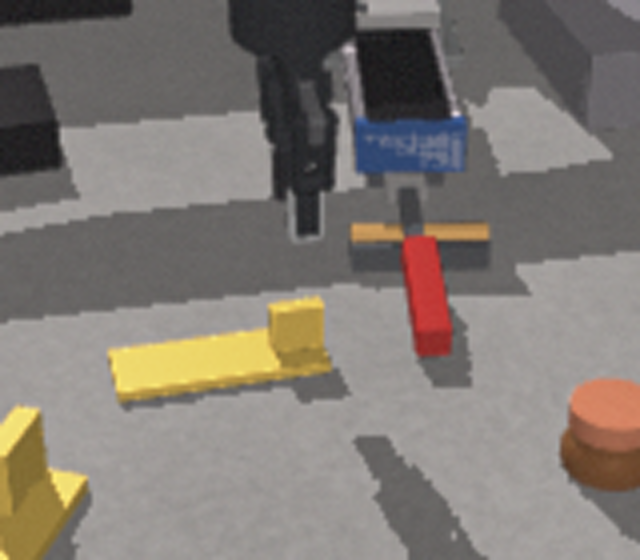

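The beam is held up on the bar (handle tail at crop (433,340), tip under the cap at (408,183)). The gripper is above the shim fin at (297,325), so I descend and grasp.

Request:
carry_out(
  plan=[
    [0.1, [0.03, 0, 0.8], [0, 0, 0]],
    [0.1, [0.03, 0, 1.6], [0, 0, 0]],
    [0.1, [0.03, 0, 2.1], [0, 0, 0]],
    [0.1, [0.03, 0, 2.22], [0, 0, 0]],
    [0.1, [0.03, 0, 2.22], [0, 0, 0]],
  ],
)

```text
time: 11.7
tool_pos: [0.491, -0.0465, 0.0141]
eef_rot: [[-1.0, -0.018, 0.007], [-0.018, 1.0, 0.003], [-0.007, 0.003, -1.0]]
wrist_force: [0.2, -1.1, -0.1]
width: 0.0471
gripper_force: 0.0
```

Request:
carry_out(
  plan=[
    [-1, [0, 0, 0], [0, 0, 0]],
    [-1, [0, 0, 0], [0, 0, 0]],
    [-1, [0, 0, 0], [0, 0, 0]],
    [-1, [0, 0, 0], [0, 0, 0]],
    [-1, [0, 0, 0], [0, 0, 0]],
  ],
  newtons=60,
)

```text
time: 12.2
tool_pos: [0.4914, -0.0467, 0.0157]
eef_rot: [[-1.0, -0.02, 0.01], [-0.02, 1.0, 0.003], [-0.01, 0.003, -1.0]]
wrist_force: [0.3, 0.1, 6.8]
width: 0.0109
gripper_force: 58.7
```

Request:
carry_out(
  plan=[
    [-1, [0, 0, -1.0], [0, 0, 0]],
    [-1, [0, 0, -2.0], [0, 0, 0]],
    [-1, [0, 0, -3.2], [0, 0, 0]],
    [-1, [0, 0, -4.0], [0, 0, 0]],
    [-1, [0, 0, -4.0], [0, 0, 0]],
  ],
)

```text
time: 12.7
tool_pos: [0.4913, -0.0474, 0.1792]
eef_rot: [[-1.0, -0.019, 0.016], [-0.019, 1.0, 0.004], [-0.016, 0.003, -1.0]]
wrist_force: [0.5, -0.2, -1.8]
width: 0.011
gripper_force: 59.1
```

```bash
python3 - <<'E'
from h import *
st=manip.read_state(); p,R=st["tool_pos"],np.array(st["eef_rot"]); print(p,R.round(3).tolist(),st["wrist_force"],st["width"])
for n in("side","top"):
    s=cam(n); P=s["P"];H=cv2.cvtColor(s["frame"],cv2.COLOR_BGR2HSV); m=(H[...,0]>20)&(H[...,0]<35)&(H[...,1]>150)
    Q=(P-p)@R; m&=(abs(Q[...,0]-.04)<.1)&(abs(Q[...,1])<.05)&(abs(Q[...,2])<.04); q=Q[m]
    if len(q)<20: print(n,len(q));continue
    r=cv2.minAreaRect((q[:,:2]*1000).astype(np.float32)); print(n,len(q),r,q[:,0].min(),q[:,0].max(),"z",np.median(q[:,2]))
E
```

```text
[ 0.49128151 -0.04741157  0.17922437] [[-1.0, -0.019, 0.016], [-0.019, 1.0, 0.004], [-0.016, 0.003, -1.0]] [ 0.52857887 -0.21005329 -1.80015857] 0.011035119579335093
side 211 ((53.83007049560547, -7.149568557739258), (43.57759094238281, 134.61529541015625), 89.0333251953125) -0.013784737052532891 0.1208338586851219 z 0.006280882474055575
top 0
```

```bash
cat >> h.py <<'E'
FOOT=LIP+.055*A; D=np.array([-A[1],A[0],0])
def shim(out,z,u=.088): return FOOT-(u+out)*D+Z*z
E
python3 - <<'E'
from h import *
print(shim(.095,0),shim(0,0)); step(shim(.095,.175),171); p,R=step(shim(.095,.06),171)
E
```

```text
[0.79185086 0.12969535 0.        ] [0.69802047 0.14455663 0.        ]
shift [-7.643  4.272  0.11 ] norm 8.76 turn [0.004 0.01  0.177]
shift [-7.612  4.263  2.985] norm 9.22 turn [0.004 0.01  0.177]
```

Request:
carry_out(
  plan=[
    [-1, [-0.8, 0.45, 0], [0, 0, 0]],
    [-1, [-1.7, 0.95, 0], [0, 0, 0]],
    [-1, [-2.6, 1.45, 0], [0, 0, 0]],
    [-1, [-3.5, 1.95, 0], [0, 0, 0]],
    [-1, [-4.4, 2.45, 0], [0, 0, 0]],
  ],
)

```text
time: 13.3
tool_pos: [0.6637, 0.0553, 0.174]
eef_rot: [[-1.0, -0.02, 0.005], [-0.02, 1.0, 0.003], [-0.005, 0.003, -1.0]]
wrist_force: [0.2, -0.9, -1.8]
width: 0.0108
gripper_force: 58.9
```

Request:
carry_out(
  plan=[
    [-1, [-0.9, 0.5, 0], [0, 0.005, 0.06]],
    [-1, [-1.8, 1.0, 0], [0, 0.01, 0.12]],
    [-1, [-2.6, 1.45, 0], [0, 0.01, 0.177]],
    [-1, [-3.24, 1.82, 0.1], [0, 0.01, 0.177]],
    [-1, [-3.24, 1.82, 0.1], [0, 0.01, 0.177]],
  ],
)

```text
time: 13.8
tool_pos: [0.7926, 0.1335, 0.1692]
eef_rot: [[-0.988, 0.153, -0.005], [0.153, 0.988, 0.005], [0.005, 0.004, -1.0]]
wrist_force: [0.0, -0.3, -1.9]
width: 0.0108
gripper_force: 58.9
```

```bash
python3 - <<'E'
from h import *
st=manip.read_state(); print(st["tool_pos"],st["wrist_force"],np.round(st["joint_positions"],2))
step(shim(.095,.018),171)
s=beam(); P=s["P"]
s=cam("top"); P=s["P"]; d=P-LIP; al=d@A; la=d@np.array([A[1],-A[0],0])
m=(abs(al-.0)<.03)&(abs(la)<.06)&(P[...,2]>.07)&(P[...,2]<.1)
q=np.c_[la[m],al[m]]*1000; r=cv2.minAreaRect(q.astype(np.float32)); print(r, np.percentile(q,[1,99],axis=0))
E
```

```text
[0.79255435 0.13345422 0.16916129] [ 0.00922989 -0.29307888 -1.89476028] [-0.26  0.76  0.05  1.44 -0.05  0.95  1.22]
shift [-0.018 -0.112  3.779] norm 3.78 turn [ 0.004 -0.005  0.003]
top beam top z 0.02 0 
top beam top z 0.07 0 
side beam top z 0.02 178 [0.088  0.0898]
side beam top z 0.07 165 [0.0866 0.088 ]Traceback (most recent call last):
  File "<stdin>", line 7, in <module>
    return _quantile_unchecked(
        a, q, axis, out, overwrite_input, method, keepdims, weights)
    return _ureduce(a,
                    func=_quantile_ureduce_func,
    ...<5 lines>...
                    overwrite_input=overwrite_input,
                    method=method)
    r = func(a, **kwargs)
    result = _quantile(arr,
                       quantiles=q,
    ...<2 lines>...
                       out=out,
                       weights=wgt)
    slices_having_nans = np.isnan(arr[-1, ...])
                                  ~~~^^^^^^^^^
IndexError: index -1 is out of bounds for axis 0 with size 0
```

Request:
carry_out(
  plan=[
    [-1, [-0.02, -0.11, 0.9], [0, 0, 0]],
    [-1, [-0.02, -0.11, 1.8], [0, 0, 0]],
    [-1, [-0.02, -0.11, 2.7], [0, 0, 0]],
    [-1, [-0.02, -0.11, 3.5], [0, 0, 0]],
    [-1, [-0.02, -0.11, 3.7], [0, -0.005, 0]],
  ],
)

```text
time: 14.45
tool_pos: [0.7879, 0.1242, 0.0211]
eef_rot: [[-0.988, 0.157, -0.004], [0.157, 0.988, 0.002], [0.004, 0.001, -1.0]]
wrist_force: [-0.4, 0.6, -1.6]
width: 0.0113
gripper_force: 58.8
```

```bash
python3 - <<'E'
from h import *
st=manip.read_state(); p,R=st["tool_pos"],np.array(st["eef_rot"]); print(p,st["wrist_force"],st["eef_rot"][2]); step(shim(.095,.018),171); step(shim(0,.018),171)
s=cam("side"); P=s["P"];H=cv2.cvtColor(s["frame"],cv2.COLOR_BGR2HSV); m=(H[...,0]>20)&(H[...,0]<35)&(H[...,1]>150)
m&=(P[...,0]>.62)&(P[...,1]>.05)&(P[...,1]<.2); q=P[m]; print(len(q)); print(cv2.minAreaRect((q[:,:2]*1000).astype(np.float32)),np.percentile(q[:,2],[5,50,95]))
cv2.imwrite("pics/i1.png",cv2.resize(s["frame"][110:230,240:400],None,fx=4,fy=4,interpolation=cv2.INTER_CUBIC))
E
```

```text
[0.7878881  0.12419026 0.02105281] [-0.44133929  0.55834467 -1.61588485] [ 0.00407696  0.00102534 -0.99999116]
shift [-0.076  0.151  0.076] norm 0.19 turn [ 0.001 -0.004 -0.001]
shift [2.298 0.149 0.086] norm 2.3 turn [ 0.001 -0.004 -0.001]
317
((732.4034423828125, 129.5120849609375), (50.75090026855469, 136.77566528320312), 81.54790496826172) [0.01242679 0.01583426 0.02470854]
```

View pics/i1.png

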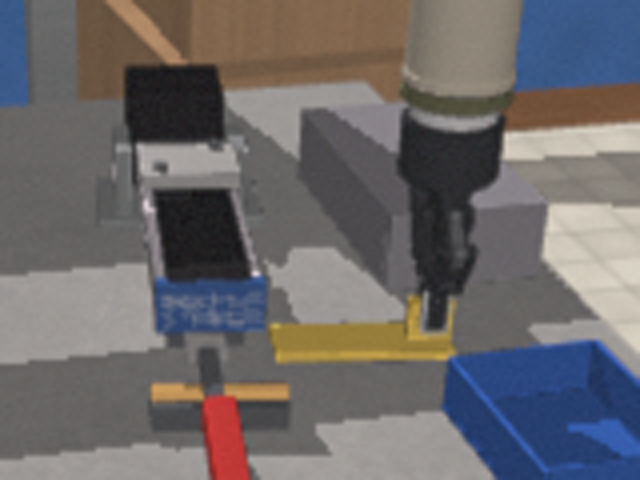

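The shim is level beside the axis (plate crop (275–450,342)), square to it, with the beam still up. I slide it in.

Request:
carry_out(
  plan=[
    [-1, [0, 0.15, 0.09], [0, 0, 0]],
    [-1, [0.3, 0.15, 0.09], [0, 0, 0]],
    [-1, [0.8, 0.15, 0.09], [0, 0, 0]],
    [-1, [1.2, 0.15, 0.09], [0, 0, 0]],
    [-1, [1.2, 0.15, 0.09], [0, 0, 0]],
  ],
)

```text
time: 15.0
tool_pos: [0.7441, 0.1407, 0.0239]
eef_rot: [[-0.988, 0.155, 0.004], [0.155, 0.988, 0.004], [-0.003, 0.005, -1.0]]
wrist_force: [-1.1, 0.2, -3.8]
width: 0.0108
gripper_force: 58.7
```

```bash
python3 - <<'E'
from h import *
st=manip.read_state(); p,R=st["tool_pos"],np.array(st["eef_rot"]); print(p,st["wrist_force"],st["moment"]); step(shim(0,.018),171)
E
```

```text
[0.74406114 0.14066328 0.02392187] [-1.1183188   0.22627043 -3.83878832] [ 0.01968603  0.03279179 -0.01187483]
shift [ 1.153 -0.083  0.144] norm 1.16 turn [0.005 0.003 0.001]
```

Request:
carry_out(
  plan=[
    [-1, [0, 0, 0.03], [0, 0, 0]],
    [-1, [0, 0, 0.06], [0, 0, 0]],
  ],
)

```text
time: 15.2
tool_pos: [0.7463, 0.1395, 0.0205]
eef_rot: [[-0.988, 0.156, 0.005], [0.156, 0.988, 0.004], [-0.004, 0.005, -1.0]]
wrist_force: [-0.7, -0.0, -0.8]
width: 0.011
gripper_force: 59.1
```

```bash
python3 - <<'E'
from h import *
st=manip.read_state(); p,R=st["tool_pos"],np.array(st["eef_rot"]); print(p,st["wrist_force"],st["moment"]); step(shim(0,.018),171); beam()
E
```

```text
[0.74631835 0.13948509 0.02045451] [-0.73105602 -0.0369988  -0.79615352] [ 0.02584919 -0.05616142  0.0175156 ]
shift [ 1.213 -0.064  0.056] norm 1.22 turn [ 0.005  0.004 -0.   ]
top beam top z 0.02 0 
top beam top z 0.07 0 
side beam top z 0.02 179 [0.0879 0.0893]
side beam top z 0.07 161 [0.0866 0.0878]
```

Request:
carry_out(
  plan=[
    [-1, [0, -0.05, 0.09], [0, 0, 0]],
    [-1, [0.3, -0.05, 0.09], [0, 0, 0]],
    [-1, [0.7, -0.05, 0.09], [0, 0, 0]],
    [-1, [1.1, -0.05, 0.09], [0, 0, 0]],
    [-1, [1.21, -0.05, 0.09], [0, 0, 0]],
  ],
)

```text
time: 15.8
tool_pos: [0.6953, 0.1453, 0.0158]
eef_rot: [[-0.988, 0.156, 0.002], [0.156, 0.988, 0.003], [-0.002, 0.004, -1.0]]
wrist_force: [1.3, 0.3, -0.7]
width: 0.0111
gripper_force: 59.3
```

Request:
carry_out(
  plan=[
    [-1, [0, 0, 0], [0, 0, 0]],
  ],
)

```text
time: 15.9
tool_pos: [0.6955, 0.1452, 0.0158]
eef_rot: [[-0.988, 0.156, 0.001], [0.156, 0.988, 0.003], [-0.001, 0.004, -1.0]]
wrist_force: [-3.7, 1.2, 5.6]
width: 0.0109
gripper_force: 59.9
```

```bash
python3 - <<'E'
from h import *
st=manip.read_state(); p,R=st["tool_pos"],np.array(st["eef_rot"]); print(p,st["wrist_force"],st["moment"]); step(shim(0,.0157),171); s=beam()
P=s["P"];H=cv2.cvtColor(s["frame"],cv2.COLOR_BGR2HSV); m=(H[...,0]>20)&(H[...,0]<35)&(H[...,1]>150)
m&=(P[...,0]>.55)&(P[...,1]>.05)&(P[...,1]<.22); Q=(P-p)@R; q=Q[m]; print(len(q),np.percentile(q,[2,50,98],axis=0))
E
```

```text
[0.6955302  0.14524075 0.01582533] [-3.72007839  1.19428811  5.61449464] [ 0.04834034  0.60913269 -0.0569285 ]
shift [-0.064 -0.007  0.003] norm 0.06 turn [0.004 0.001 0.001]
top beam top z 0.02 2 [0.0796 0.0806]
top beam top z 0.07 0 
side beam top z 0.02 174 [0.088  0.0895]
side beam top z 0.07 163 [0.0868 0.088 ]
192 [[-0.01259821 -0.02704127 -0.02306335]
 [ 0.02834446 -0.01371724  0.00588242]
 [ 0.11878205  0.01272742  0.01064096]]
```

Request:
carry_out(
  plan=[
    [0, [0, 0, 0], [0, 0, 0]],
    [0, [0, 0, 0], [0, 0, 0]],
    [0, [0, 0, 0], [0, 0, 0]],
    [0, [0, 0, 0], [0, 0, 0]],
  ],
)

```text
time: 16.4
tool_pos: [0.6969, 0.1448, 0.0154]
eef_rot: [[-0.988, 0.157, 0.003], [0.157, 0.988, 0.003], [-0.002, 0.004, -1.0]]
wrist_force: [-0.0, -0.3, -0.4]
width: 0.0432
gripper_force: 0.0
```

Request:
carry_out(
  plan=[
    [0, [0, 0, -0.5], [0, 0, 0]],
    [0, [-0.1, 0, -1.5], [0, 0, 0]],
    [0, [-0.2, 0, -2.6], [0, 0, 0]],
    [0, [-0.2, 0, -3.6], [0, 0, 0]],
    [0, [-0.2, 0, -3.6], [0, 0, 0]],
  ],
)

```text
time: 16.9
tool_pos: [0.7075, 0.1436, 0.166]
eef_rot: [[-0.988, 0.157, 0.012], [0.157, 0.988, 0.006], [-0.011, 0.008, -1.0]]
wrist_force: [0.6, -0.6, 0.0]
width: 0.0426
gripper_force: 0.0
```

```bash
python3 - <<'E'
from h import *
st=manip.read_state(); print(st["tool_pos"],st["width"])
s=beam()
def yel(s,n):
    P=s["P"];H=cv2.cvtColor(s["frame"],cv2.COLOR_BGR2HSV); h=H[...,0];m=(h>20)&(h<35)&(H[...,1]>150)
    m&=(P[...,0]>.55)&(P[...,1]>.05)&(P[...,1]<.22); q=P[m]; print(n,len(q),cv2.minAreaRect((q[:,:2]*1000).astype(np.float32)))
    f=q[q[:,2]>.03]; print("fin",f.mean(0))
    m=((h<8)|(h>172))&(H[...,1]>150)&(P[...,0]>.54)&(P[...,0]<.63)&(P[...,1]<.08)&(P[...,1]>-.14)&(P[...,2]>.0); q=P[m]; print("handle",len(q),cv2.minAreaRect((q[:,:2]*1000).astype(np.float32)),q[:,2].min(),q[:,2].max())
yel(s,"side"); 
step(lever(.205,.0275)+Z*.12,HD,.205)
E
```

```text
[0.70754116 0.14358067 0.16599423] 0.04259762306040691
top beam top z 0.02 0 
top beam top z 0.07 0 
side beam top z 0.02 173 [0.088  0.0894]
side beam top z 0.07 166 [0.0866 0.0881]
side 263 ((643.4948120117188, 150.2557830810547), (51.73384094238281, 134.73794555664062), 79.78462219238281)
fin [0.6926185  0.14025993 0.03728694]
handle 264 ((582.5367431640625, -31.34579086303711), (90.77528381347656, 23.127033233642578), 82.8203125) 0.00559672536007938 0.04860072178325725
shift [ 2.371 -4.752  0.593] norm 5.34 turn [-0.154  0.16   1.566]
```

Request:
carry_out(
  plan=[
    [0.1, [0.5, -1.0, 0], [0, 0, 0]],
    [0.1, [1.0, -2.0, 0], [0, 0, 0]],
    [0.1, [1.5, -3.0, 0], [0, 0, 0.1]],
    [0.1, [2.0, -4.0, 0], [0, 0, 0.2]],
    [0.1, [2.37, -4.75, 0], [0, 0, 0.3]],
  ],
)

```text
time: 17.5
tool_pos: [0.5778, -0.0321, 0.1571]
eef_rot: [[-0.895, 0.446, -0.001], [0.446, 0.895, 0.003], [0.002, 0.002, -1.0]]
wrist_force: [0.4, 0.0, 0.0]
width: 0.0469
gripper_force: 0.0
```

Request:
carry_out(
  plan=[
    [0.1, [0, 0, 0], [0, 0, 0.14]],
    [0.1, [0, 0, 0], [0, 0, 0.28]],
    [0.1, [0, 0, 0], [0, 0, 0.42]],
    [0.1, [0, 0, 0], [0, 0, 0.56]],
    [0.1, [0, 0, 0], [0, 0, 0.7]],
  ],
)

```text
time: 18.0
tool_pos: [0.5798, -0.0296, 0.1571]
eef_rot: [[-0.397, 0.918, 0.0], [0.918, 0.397, 0.003], [0.003, 0.001, -1.0]]
wrist_force: [-0.9, 0.6, -0.0]
width: 0.0469
gripper_force: 0.0
```

Request:
carry_out(
  plan=[
    [0.1, [0, 0, 0], [0, 0, 0.14]],
    [0.1, [0, 0, 0], [0, 0, 0.28]],
    [0.1, [0, 0, 0], [0, 0, 0.42]],
    [0.1, [0, 0, 0], [0, 0, 0.56]],
    [0.1, [0, 0, 0], [0, 0, 0.56]],
  ],
)

```text
time: 18.5
tool_pos: [0.5799, -0.0294, 0.1571]
eef_rot: [[0.147, 0.989, -0.0], [0.989, -0.147, 0.002], [0.002, -0.0, -1.0]]
wrist_force: [0.4, 0.2, -0.7]
width: 0.0468
gripper_force: 0.0
```

```bash
python3 - <<'E'
from h import *
st=manip.read_state(); print(st["tool_pos"])
T=np.array([.5822,-.0285,.0150]); R=pose(HD,.207); step(T-R[:,2]*.10,HD,.207)
E
```

```text
[ 0.57992324 -0.02938626  0.15708425]
shift [-0.486  0.049  1.104] norm 1.21 turn [-0.001  0.205  0.009]
```

Request:
carry_out(
  plan=[
    [0.1, [-0.2, 0.05, 0.3], [0, 0.07, 0]],
    [0.1, [-0.4, 0.05, 0.7], [0, 0.14, 0]],
    [0.1, [-0.49, 0.05, 1.1], [0, 0.205, 0.009]],
    [0.1, [-0.49, 0.05, 1.1], [0, 0.205, 0.009]],
  ],
)

```text
time: 18.9
tool_pos: [0.578, -0.0528, 0.1123]
eef_rot: [[0.154, 0.988, 0.03], [0.966, -0.157, 0.205], [0.207, -0.002, -0.978]]
wrist_force: [-0.4, -1.0, 0.2]
width: 0.0472
gripper_force: 0.0
```

Request:
carry_out(
  plan=[
    [0.1, [0, 0, 0.8], [0, 0, 0]],
    [0.1, [0, 0, 1.6], [0, 0, 0]],
    [0.1, [0, 0, 2.2], [0, 0, 0]],
    [0.1, [0, 0, 2.45], [0, 0, 0]],
    [0.1, [0, 0, 2.45], [0, 0, 0]],
  ],
)

```text
time: 19.4
tool_pos: [0.5828, -0.0279, 0.0178]
eef_rot: [[0.148, 0.988, 0.031], [0.967, -0.151, 0.205], [0.207, -0.001, -0.978]]
wrist_force: [0.0, 0.4, 0.6]
width: 0.047
gripper_force: 0.0
```

Request:
carry_out(
  plan=[
    [-1, [0, 0, 0], [0, 0, 0]],
    [-1, [0, 0, 0], [0, 0, 0]],
    [-1, [0, 0, 0], [0, 0, 0]],
    [-1, [0, 0, 0], [0, 0, 0]],
    [-1, [0, 0, 0], [0, 0, 0]],
  ],
  newtons=100,
)

```text
time: 19.9
tool_pos: [0.5837, -0.0293, 0.0199]
eef_rot: [[0.149, 0.988, 0.035], [0.967, -0.153, 0.204], [0.207, 0.003, -0.978]]
wrist_force: [-3.0, -1.2, 6.2]
width: 0.0218
gripper_force: 99.5
```

Request:
carry_out(
  plan=[
    [-1, [0, 0, 0], [0, 0, 0]],
    [-1, [0, 0, 0], [0, 0, 0]],
  ],
)

```text
time: 20.1
tool_pos: [0.5837, -0.0293, 0.0199]
eef_rot: [[0.149, 0.988, 0.034], [0.967, -0.153, 0.205], [0.207, 0.003, -0.978]]
wrist_force: [-2.1, -1.2, 6.3]
width: 0.0218
gripper_force: 99.5
```

```bash
python3 - <<'E'
from h import *
st=manip.read_state(); print(st["tool_pos"],st["wrist_force"])
p,R=st["tool_pos"],np.array(st["eef_rot"])
q0=np.arcsin(R[2,0]); off=p-lever(q0,.028)
for q in (.1,0,-.1,-.2,-.3):
    print(q); step(lever(q,.0285)+off,HD,q,R0=R)
E
```

```text
[ 0.58366222 -0.02925313  0.01986135] [-2.12391389 -1.24412029  6.25327915]
0.1
shift [ 0.008  0.001 -0.263] norm 0.26 turn [ 0.002 -0.109  0.004]
0
shift [ 0.054  0.001 -0.491] norm 0.49 turn [ 0.002 -0.209  0.003]
-0.1
shift [ 0.138  0.002 -0.708] norm 0.72 turn [ 0.003 -0.309  0.003]
-0.2
shift [ 0.258  0.003 -0.909] norm 0.95 turn [ 0.003 -0.409  0.003]
-0.3
shift [ 0.412  0.004 -1.086] norm 1.16 turn [ 0.003 -0.509  0.003]
```

Request:
carry_out(
  plan=[
    [-1, [0.0, 0, -0.13], [0, -0.055, 0]],
    [-1, [0.01, 0, -0.27], [0, -0.11, 0]],
    [-1, [0.03, 0, -0.38], [0, -0.16, 0]],
    [-1, [0.05, 0, -0.5], [0, -0.21, 0]],
    [-1, [0.09, 0, -0.61], [0, -0.26, 0]],
  ],
)

```text
time: 20.6
tool_pos: [0.5833, -0.0309, 0.044]
eef_rot: [[0.155, 0.988, -0.006], [0.986, -0.156, -0.053], [-0.053, 0.002, -0.999]]
wrist_force: [-0.4, -0.2, -7.3]
width: 0.0216
gripper_force: 98.3
```

Request:
carry_out(
  plan=[
    [-1, [0, 0, 0], [0, 0, 0]],
    [-1, [0, 0, 0], [0, 0, 0]],
  ],
)

```text
time: 20.8
tool_pos: [0.583, -0.0295, 0.0432]
eef_rot: [[0.153, 0.988, -0.007], [0.987, -0.153, -0.049], [-0.05, 0.001, -0.999]]
wrist_force: [0.5, 1.9, -5.9]
width: 0.0213
gripper_force: 98.4
```

```bash
python3 - <<'E'
from h import *
st=manip.read_state(); p,R=st["tool_pos"],np.array(st["eef_rot"]); print(p,st["wrist_force"],st["moment"],np.arcsin(R[2,0]))
beam()
E
```

```text
[ 0.58302645 -0.02947906  0.04318609] [ 0.45115706  1.85545456 -5.89140898] [ 0.5249271  -0.05043353 -0.02303499] -0.04990810148822339
top beam top z 0.02 0 
top beam top z 0.07 0 
side beam top z 0.02 29 [0.0739 0.0804]
side beam top z 0.07 47 [0.0743 0.0811]
```

The axis is down on the shim (top about 80 mm). I withdraw the bar straight back, then lift it and carry it clear.

Request:
carry_out(
  plan=[
    [-1, [0, 0, -0.06], [0, 0, 0]],
    [-1, [-0.4, 0, -0.06], [0, 0, 0]],
    [-1, [-0.9, 0, -0.06], [0, 0, 0]],
    [-1, [-1.4, 0, -0.3], [0, 0, 0]],
    [-1, [-1.6, 0, -1.0], [0, 0, 0]],
  ],
)

```text
time: 21.4
tool_pos: [0.5711, -0.0961, 0.0861]
eef_rot: [[0.159, 0.987, -0.011], [0.986, -0.159, -0.052], [-0.053, -0.002, -0.999]]
wrist_force: [0.4, -0.2, -7.9]
width: 0.0216
gripper_force: 99.2
```

Request:
carry_out(
  plan=[
    [-1, [-1.0, 0, -0.8], [0, 0, 0]],
    [-1, [-2.0, 0, -0.8], [0, 0, 0]],
    [-1, [-3.0, 0, -0.8], [0, 0, 0]],
    [-1, [-4.0, 0, -0.8], [0, 0.05, 0]],
    [-1, [-4.2, 0, -0.8], [0, 0.05, 0]],
  ],
)

```text
time: 21.9
tool_pos: [0.5442, -0.2668, 0.1293]
eef_rot: [[0.167, 0.986, 0.003], [0.986, -0.167, -0.006], [-0.006, 0.004, -1.0]]
wrist_force: [-0.2, -1.8, -7.8]
width: 0.0214
gripper_force: 99.3
```

```bash
python3 - <<'E'
from h import *
st=manip.read_state(); p,R=st["tool_pos"],np.array(st["eef_rot"]); print(p,st["wrist_force"],np.arcsin(R[2,0]))
step([.545,-.265,.008],HD,0); s=beam()
P=s["P"]; H=cv2.cvtColor(s["frame"],cv2.COLOR_BGR2HSV);h=H[...,0]; m=((h<8)|(h>172))&(H[...,1]>150)&(P[...,2]>.05)
q=(P[m]-p)@R; q=q[np.linalg.norm(q,axis=1)<.2]; print(len(q),[q[abs(q[:,0]-a)<.012].mean(0).round(4).tolist() for a in(-.035,.035)])
E
```

```text
[ 0.54421668 -0.26680621  0.12933554] [-0.2437505  -1.83237584 -7.83989642] -0.0057721800134683515
shift [ 6.500e-02 -2.000e-03  3.033e+00] norm 3.03 turn [ 0.004  0.006 -0.011]
top beam top z 0.02 389 [0.0773 0.0813]
top beam top z 0.07 391 [0.0777 0.0814]
side beam top z 0.02 107 [0.0794 0.081 ]
side beam top z 0.07 102 [0.0796 0.0811]
339 [[-0.039, 0.0002, -0.0102], [0.0346, 0.0024, -0.016]]
```

Request:
carry_out(
  plan=[
    [-1, [0, 0, 0.9], [0, 0, 0]],
    [-1, [0, 0, 1.8], [0, 0, 0]],
    [-1, [0, 0, 2.5], [0, 0, 0]],
    [-1, [0, 0, 2.85], [0, 0, 0]],
    [-1, [0, 0, 2.92], [0, 0.005, 0]],
  ],
)

```text
time: 22.5
tool_pos: [0.5465, -0.2551, 0.0097]
eef_rot: [[0.154, 0.988, -0.001], [0.988, -0.154, 0.006], [0.006, -0.002, -1.0]]
wrist_force: [-6.5, 4.0, 12.9]
width: 0.0211
gripper_force: 105.8
```

Request:
carry_out(
  plan=[
    [-1, [0, 0, 0], [0, 0, 0]],
    [-1, [0, 0, 0], [0, 0, 0]],
  ],
)

```text
time: 22.7
tool_pos: [0.5486, -0.2566, 0.0112]
eef_rot: [[0.155, 0.988, 0.003], [0.988, -0.155, 0.003], [0.003, 0.003, -1.0]]
wrist_force: [0.0, -0.2, -8.1]
width: 0.0209
gripper_force: 103.0
```

Request:
carry_out(
  plan=[
    [-1, [0, 0, 0.04], [0, 0, 0]],
    [-1, [0, 0, 0.06], [0, 0, 0]],
    [-1, [0, 0, 0.06], [0, 0, 0]],
  ],
)

```text
time: 23.0
tool_pos: [0.5487, -0.2565, 0.0097]
eef_rot: [[0.155, 0.988, 0.004], [0.988, -0.155, 0.003], [0.003, 0.004, -1.0]]
wrist_force: [-2.5, 0.3, 8.1]
width: 0.0213
gripper_force: 105.1
```

Request:
carry_out(
  plan=[
    [0.1, [0, 0, 0], [0, 0, 0]],
    [0.1, [0, 0, 0], [0, 0, 0]],
    [0.1, [0, 0, 0], [0, 0, 0]],
    [0.1, [0, 0, 0], [0, 0, 0]],
    [0.1, [0, 0, 0], [0, 0, 0]],
  ],
)

```text
time: 23.5
tool_pos: [0.548, -0.256, 0.0079]
eef_rot: [[0.154, 0.988, 0.002], [0.988, -0.154, 0.004], [0.004, 0.001, -1.0]]
wrist_force: [-0.0, -0.3, 0.7]
width: 0.047
gripper_force: 0.0
```

Request:
carry_out(
  plan=[
    [0.1, [0, 0, -1.0], [0, 0, 0]],
    [0.1, [0, 0, -2.0], [0, 0, 0]],
    [0.1, [0, 0, -3.0], [0, 0, 0]],
    [0.1, [-1, 0, -4.0], [0, 0, 0]],
    [0.1, [-1, 0, -4.5], [0, 0, 0]],
  ],
)

```text
time: 24.0
tool_pos: [0.5408, -0.3002, 0.1909]
eef_rot: [[0.157, 0.988, 0.004], [0.988, -0.157, -0.0], [0.001, 0.004, -1.0]]
wrist_force: [-0.5, -0.3, -0.6]
width: 0.0471
gripper_force: 0.0
```

```bash
python3 - <<'E'
from h import *
s=beam(); cv2.imwrite("pics/f1.png",s["frame"][100:400,130:530]); print(manip.read_state()["tool_pos"],manip.read_state()["time"])
s=cam("top");P=s["P"];H=cv2.cvtColor(s["frame"],cv2.COLOR_BGR2HSV); h=H[...,0];m=(h>20)&(h<35)&(H[...,1]>150)
s=cam("side");P=s["P"];H=cv2.cvtColor(s["frame"],cv2.COLOR_BGR2HSV); h=H[...,0];m=(h>20)&(h<35)&(H[...,1]>150)&(P[...,0]>.55)&(P[...,1]>.08)&(P[...,1]<.22);q=P[m];print("shim",len(q),cv2.minAreaRect((q[:,:2]*1000).astype(np.float32)),"want",(FOOT-.035*D)*1000)
E
```

```text
top beam top z 0.02 390 [0.0769 0.0813]
top beam top z 0.07 391 [0.0773 0.0808]
side beam top z 0.02 16 [0.0713 0.0799]
side beam top z 0.07 113 [0.0798 0.0813]
[ 0.54221716 -0.29884264  0.19139295] 24.1
shim 84 ((641.1434326171875, 139.2097625732422), (28.574270248413086, 135.0575408935547), 80.991943359375) want [645.6729875  152.84765246   0.        ]
```

View pics/f1.png

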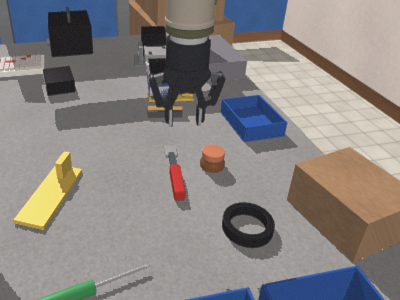

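The final picture shows the bar flat at crop (175,175), clear of block and axis, with the axis level and the bystanders where they were. I'm handing it in.

```bash
python3 -c "
from station import manip
print(manip.hand_in())"
```

```text
the job is handed in; nothing more can be done
None
```

The job is handed in at about 24 s: by the cameras the axis rests level on the smaller shim and the bar lies flat about 0.2 m from the lip, with no bystander seen to move, but hand-in returned no verdict.

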